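Check the air temperature in the covered food warmer

TASK

Check the air temperature inside the covered food warmer: lift the cap off the probe neck on its lid and park it over the stud at the other end of the lid, then take the stem thermometer out of the tool rack and lower its stem, upright, down the middle of the open neck until the black ring mark round the stem is level with the neck's rim. The thermometer must never touch the warmer, as the metal would spoil the reading. Finish while still holding the thermometer there, still and centred, with the cap left parked and everything else left where it stands.

Things in the scene. Friction and masses are not known exactly. Their poses are not given: they have to be found in the camera images.
- warmer: Low stainless food warmer, fixed: 210 (x) x 290 (y) mm, flat lid top 105 mm above the table; hollow and empty under the neck, pan floor 31 mm above the table. Origin: centre of its underside, at table level; x to its back, y along its length, z up. On the lid: probe neck at y +75 mm, carrying handle across the middle (along x, 100 mm long, top 144 mm above the table), parking stud at y -75 mm.
- port (a point): Centre of the mouth of the probe neck, level with its rim, 136 mm above the table; z up along the bore. The neck is a steel tube, bore 20 mm diameter, 31 mm high above the lid, open straight down through the lid, with a 30 mm flange at the rim. Covered by the cap at the start.
- stud (a point): Centre of the top of the solid round parking stud, 133 mm above the table; z up. Stud 27 mm diameter, 28 mm high above the lid, with a chamfered top 21 mm across.
- cap: Loose cap, about 90 g: steel skirt 42 mm outside, 34 mm inside diameter, open below, cavity 22 mm deep; 4 mm top plate; on it a black round knob, 24 mm diameter from 32 to 54 mm above the origin, top at 56. Origin: centre of the skirt's lower rim; z up. Covering the neck, its origin is 22 mm below the rim; hung on the stud, 22 mm below the stud's top.
- rack: Fixed stainless tool rack, 228 mm long (y), 70 mm deep (x), top plate 112 mm above the table with three 16 mm holes at y -76, 0 and +76 mm in which tools stand, stems down, the handle's shoulder on the plate. Origin: centre of its underside at table level; z up.
- thermometer: Stem thermometer, about 80 g, upright in one of the rack's holes: black flat-sided handle 22 mm thick (x) by 30 mm wide (y), from 3 to 80 mm above the origin, small grey display on its -x face; straight steel stem, 6 mm diameter, from the origin 100 mm down to a pointed tip. Origin: on the axis, under the handle's shoulder that rests on the rack; z up.
- stem_tip (a point): Tip of the thermometer's stem, 100 mm below its origin.
- stem_mark (a point): Middle of the ring mark, a black rubber ring round the thermometer's stem (8 mm diameter, 4 mm high), 70 mm above the tip, 30 mm below the handle's shoulder.
- dipping_fork: Bystander in the rack: confectioner's fork with a turned round wooden handle, 50 mm high above the rack's plate and 21 mm across. Origin under its handle.
- needle: Bystander in the rack: pricking needle with a turned round dark steel handle, 48 mm high above the rack's plate and 24 mm across. Origin under its handle.
- jar: Bystander: glass jar with steel lid, 72 mm diameter, 100 mm high. Origin: centre of its underside.
- scoop: Bystander: blue plastic flour scoop, about 205 mm long, 42 mm high. Origin: under the middle of its pan.
- scraper: Bystander: flat bench scraper with a wooden handle, 110 x 130 x 17 mm. Origin: underside, middle of the blade.
- measure: Bystander: aluminium measuring mug, 84 mm diameter, 85 mm high. Origin: centre of its underside.
- sweet_boxes: Bystander: two flat card sweet boxes stacked, 124 x 184 x 80 mm. Origin: centre of the underside.
- dredger: Bystander: round steel sugar dredger, 64 mm diameter, 96 mm high. Origin: centre of its underside.

How it is judged:
By the outcome, as a careful person would: the job done as asked, in the order asked, and still so for the second after the job is handed in, while the arm keeps its last pose, push and grip.
It also fails if it takes over 59 s, if anything falls off the work surface, if the arm or the gripper's body presses on something with over 40 N, if the wrist force passes 120 N, or if a joint passes its speed limit or range.

ROBOT

A 7-joint arm with a two-finger parallel gripper is mounted at the origin on the work surface. World frame = base frame: x ahead of the robot, y to its left, z up, the work surface at z = 0. Lengths are in m, angles in rad, forces in N, time in s.
With the tool pointing down it reaches from about 0.35 to 0.775 m from the base axis. Payload 3.1 kg.
Tool frame: the origin (TCP) lies at the very end of the fingers, on their centre line; the grasp point (between the pads) lies 19 mm behind it (env.grasp_offset is the distance from the TCP to the grasp point, in m); z points along the fingers, y is the direction in which the jaws open and shut (so a half turn about z gives the same grasp; the last joint's range is limited). The gripper opens to 85 mm and grips with 20 to 120 N. Pads are 22 mm wide; open, the fingers measure 114 mm over their backs; the gripper's body (76 mm by 85 mm) begins 54 mm behind the grasp point. The pads swing forward as they close: fully open they stand 13 mm farther back than shut.
Start: joints at [-1.241, 0.311, 0.014, 1.512, -0.004, 1.319, -0.027], TCP at [0.2, 0.512, 0.231] pointing down, gripper open.
Joint ranges: [-2.7, 2.7], [-0.3, 1.91], [-1.27, 1.3], [0.12, 2.57], [-1.44, 4.58], [0.2, 2.03], [-3.05, 3.05]. Speed limits (rad/s): [2.79, 2.79, 3.14, 3.14, 3.14, 3.14, 3.14].

INTERFACE

Orientations are given as a rotation vector (axis times angle).
In Python, from plant import env gives the robot as it stands.
- The arm moves only by the shell command python3 -m jog 'ROWS' [FORCE]. ROWS is JSON, a list of rows, each a list of 3 entries, a list of its own where there are three numbers: the closure, from -1 (fully open) to 1 (shut), then the shift along the world's x, y, z in mm, then the turn, a rotation vector about the world's x, y, z in degrees. A call has 1 to 5 rows; each row shifts and turns the commanded pose from where the row before left it; what a row does not reach is not made up. A row lasts 1/8 s, in which the tool goes at most 62.5 mm and 10.7 degrees, less where a joint would pass 70% of its speed; a pose out of reach is approached as far as the arm can. A call with a gripper value outside its range is refused whole. The fingers move at their own pace and stop on an object; FORCE is the grip in N (left out, the last holds). Time passes only in rows, so rows that do not move let the fingers close. It gives the time, the measured TCP pose, the force and the opening at its end, in the units of the state.
- env.get_state(): the state, without advancing time (a new reading comes with each control period).
- env.capture(name): name is "scene" or "top"; returns (picture, depth): 384x512x3 uint8, red, green, blue; 384x512 float32, m along the optical axis (not along the pixel's ray), 0 where there is no reading.
- env.camera_info(name): a dict with "fx", "fy", "cx", "cy" (pixels), "k1" (the pictures are not rectified: a ray, as slopes to the right and down, at radius r is drawn at 1 + k1 r^2 times it, then the intrinsics apply), "R" (3x3) and "t" (3): a world point X has camera coordinates R X + t. Camera axes: x right, y down, z forward; pixel columns grow to the right and rows downward; lengths in m; the calibration is good to about 2 mm. A picture is of the moment at which its call begins. camera_info takes no time and is no camera call.
- env.sign_off(): hands the job in, once; it reports no verdict.
Trained networks look in the newest picture that a camera, given by its name, has taken for a name from the list of things; names that differ only in an ending like _2 or _b are one class to them, and where a whole thing is asked for, a point or a joint stands for the part that bears it (a point fixed in the world has none). Each returns a list of dicts, best first, with "conf" (0 to 1); they miss things now and then, are a little off and sometimes report something else, mostly with a low value. They report only what shows in the picture. A call takes as long as a camera call.
- env.look_for(camera, query): "location" ([column, row] in pixels, amid what is visible of it).
- env.masks_of(camera, query): "region" (384x512 bool, what is visible of it) and "location" ([column, row] in pixels, amid what is visible of it).
- env.place_of(camera, query): "location" ([column, row] in pixels: a listed point, or the origin of a listed thing).
The state is a dict: "time": time; "joint_pos": joint angles; "joint_vel": joint speeds; "tau": joint torques, N m; "tool_pos": TCP position; "tcp_rot": TCP orientation; "wrist_force": force on the tool from outside, world axes, zero at the start; "wrist_torque": the same for the moment, N m; "opening": finger opening in m.
Only numpy, scipy, OpenCV 4.12 (cv2) and the standard library are available. Lean on these libraries where they do the work, as an engineer would, in place of code of your own. Each camera call takes 0.05 s, during which the arm holds its last target.

## Working session

There is one attempt and no reset: what is moved stays moved. The work goes in short steps, Python scripts to look and compute and a shell command to move; the robot and the scene stay as the last step left them, time stands still between calls to the robot, and variables do not carry over. Pictures are saved under pics/ and viewed, and the job is handed in when it is done.

```bash
ls; mkdir -p pics; cat > h.py <<'E'
import numpy as np, cv2
from plant import env
def unproj(cam,u,v,d):
    c=env.camera_info(cam); x=(u-c['cx'])/c['fx']; y=(v-c['cy'])/c['fy']
    p=np.array([x,y]); q=p.copy()
    for _ in range(20): q=p/(1+c['k1']*(q@q))
    X=np.array([q[0],q[1],1])*d
    return np.array(c['R']).T@(X-np.array(c['t']))
def ray(cam,u,v):
    o=unproj(cam,u,v,0.); e=unproj(cam,u,v,1.); return o,e-o
def atz(cam,u,v,z):
    o,d=ray(cam,u,v); return o+d*(z-o[2])/d[2]
def proj(cam,X):
    c=env.camera_info(cam); X=np.array(c['R'])@np.asarray(X)+np.array(c['t']); q=X[:2]/X[2]
    q=q*(1+c['k1']*(q@q)); return np.array([q[0]*c['fx']+c['cx'],q[1]*c['fy']+c['cy']])
def save(img,name,s=1.5): cv2.imwrite('pics/'+name,cv2.resize(img[:,:,::-1],None,fx=s,fy=s,interpolation=cv2.INTER_CUBIC))
E
python3 - <<'E'
from h import *
for c in ['scene','top']:
    im,d=env.capture(c); save(im,c+'0.png'); np.savez(c+'0.npz',im=im,d=d)
    i=env.camera_info(c); print(c,i['fx'],unproj(c,256,192,0))
zs={'port':.136,'stud':.133,'cap':.114,'rack':0,'thermometer':.112,'stem_mark':.082,'warmer':0,'dipping_fork':.112,'needle':.112}
for q,z in zs.items():
    for c in ['scene','top']:
        r=env.place_of(c,q)
        for e in r[:2]: print(q,c,round(e['conf'],2),np.round(e['location'],1),np.round(atz(c,*e['location'],z),4))
s=env.get_state(); print(s['time'],s['tool_pos'],s['tcp_rot'],s['wrist_force'],s['opening'])
E
```

```text
pics
scene 363.8624397143783 [1.02273011 0.24216193 0.92694009]
top 374.2452775309561 [ 0.33128893 -0.07095735  1.46764755]
port scene 0.74 [254.2 177.8] [ 0.4996 -0.0588  0.136 ]
port scene 0.64 [205.1 161.7] [ 0.5205 -0.2074  0.136 ]
port top 0.56 [252.  195.5] [ 0.4891 -0.0515  0.136 ]
stud scene 0.76 [204.7 162.4] [ 0.5213 -0.2086  0.133 ]
stud top 0.8 [294.  186.4] [ 0.5231 -0.2028  0.133 ]
cap scene 0.7 [255.7 182.5] [ 0.4972 -0.0553  0.114 ]
cap top 0.58 [250.2 196.9] [ 0.4865 -0.0447  0.114 ]
rack scene 0.88 [345.9 264. ] [0.5392 0.2575 0.    ]
rack scene 0.47 [245.9 303.3] [0.7717 0.0758 0.    ]
rack top 0.91 [173.2 179.2] [0.5691 0.2652 0.    ]
thermometer top 0.65 [163.6 182.1] [0.54   0.2748 0.112 ]
stem_mark scene 0.54 [356.9 251.6] [0.5357 0.2677 0.082 ]
stem_mark top 0.72 [187.7 147.5] [0.6784 0.1955 0.082 ]
warmer scene 0.6 [232.9 195.9] [ 0.5038 -0.1319  0.    ]
warmer top 0.72 [275.9 195.4] [ 0.506 -0.144  0.   ]
dipping_fork scene 0.57 [331.2 225.7] [0.5171 0.1817 0.112 ]
dipping_fork scene 0.39 [306.7 302.6] [0.731  0.2145 0.112 ]
dipping_fork top 0.42 [185.7 186.3] [0.5247 0.1924 0.112 ]
dipping_fork top 0.2 [152.3 140.5] [0.6978 0.3246 0.112 ]
needle scene 0.55 [383.1 266.5] [0.5584 0.3374 0.112 ]
needle top 0.56 [148.6 175.4] [0.5649 0.332  0.112 ]
1.0 [0.19978572 0.51244865 0.23130814] [5.80525891e-01 3.08743314e+00 1.81994506e-05] [-0.72152453  0.68733224  0.17111178] 0.08539091643674938
```

View pics/scene0.png

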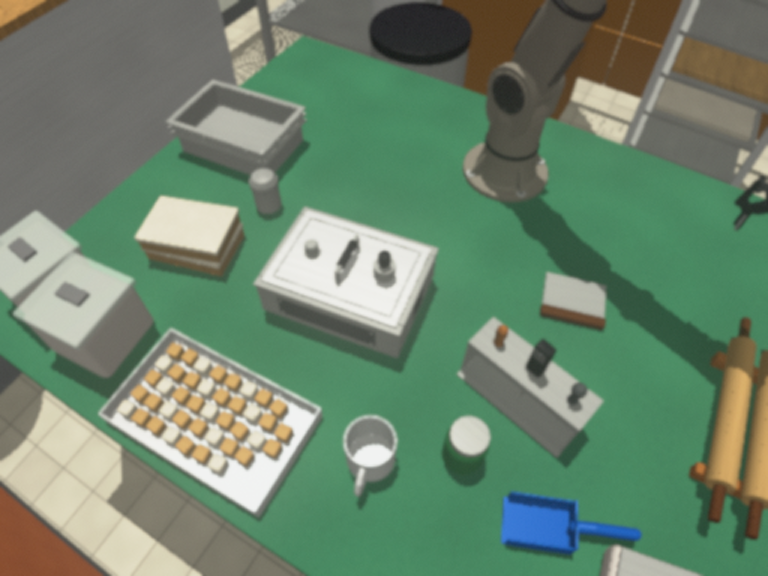

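View pics/top0.png

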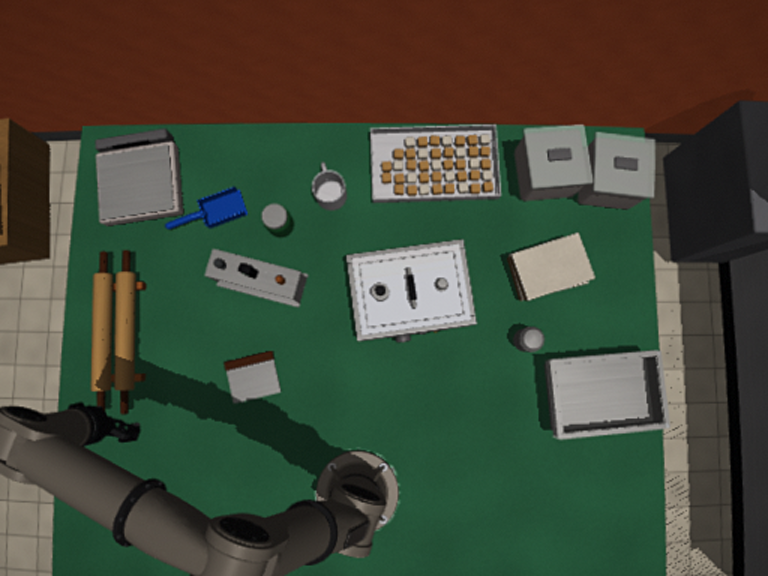

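The scene view shows the cap knob at about (385,260), the stud at (312,246) and the thermometer at (541,355), all in the 1.5x picture. The top view agrees: cap (380,291), stud (441,283), thermometer (247,270) between needle and fork. I'll refine these positions with depth.

```bash
cat >> h.py <<'E'
def cloud(cam,d):
    v,u=np.mgrid[0:384,0:512]; c=env.camera_info(cam)
    K=np.array([[c['fx'],0,c['cx']],[0,c['fy'],c['cy']],[0,0,1]])
    pts=np.stack([u,v],-1).reshape(-1,1,2).astype(float)
    n=cv2.undistortPointsIter(pts,K,np.array([c['k1'],0,0,0.]),None,None,(3,50,1e-9)).reshape(-1,2)
    X=np.c_[n,np.ones(len(n))]*d.reshape(-1,1)
    W=(X-np.array(c['t']))@np.array(c['R']); W[d.ravel()==0]=np.nan
    return W.reshape(384,512,3)
E
python3 - <<'E'
from h import *
for c in ['scene','top']:
    z=np.load(c+'0.npz'); W=cloud(c,z['d'])
    P=W.reshape(-1,3)
    def sel(x0,x1,y0,y1,z0,z1): 
        m=(P[:,0]>x0)&(P[:,0]<x1)&(P[:,1]>y0)&(P[:,1]<y1)&(P[:,2]>z0)&(P[:,2]<z1); return P[m]
    t=sel(.2,.75,.0,.45,-.02,.02); print(c,'table z',np.median(t[:,2]))
    for nm,b in [('lid',(.36,.66,-.32,.05,.095,.115)),('rack',(.45,.65,.12,.4,.102,.122))]:
        q=sel(*b); r=cv2.minAreaRect(q[:,:2].astype(np.float32)); print(nm,len(q),np.median(q[:,2]),r)
    for nm,b in [('knob',(.46,.54,-.09,-.02,.15,.19)),('capall',(.46,.54,-.09,-.02,.125,.19)),('stud',(.49,.56,-.24,-.17,.122,.15)),('handle',(.42,.6,-.16,-.09,.12,.15)),('therm',(.50,.58,.23,.3,.14,.21)),('thermtop',(.50,.58,.23,.3,.18,.21)),('needle',(.53,.6,.3,.37,.13,.18)),('fork',(.48,.56,.15,.22,.13,.18))]:
        q=sel(*b); 
        if len(q): print(nm,len(q),q.mean(0).round(4),q.min(0).round(4),q.max(0).round(4))
E
```

```text
scene table z 0.0005945108828349801
lid 5585 0.10501235525996762 ((0.5053852200508118, -0.13070189952850342), (0.21720537543296814, 0.2930770814418793), 7.824828147888184)
rack 2105 0.11192598859774137 ((0.5406782627105713, 0.2591373324394226), (0.22908639907836914, 0.07625259459018707), 75.8762435913086)
knob 83 [ 0.5    -0.0553  0.1655] [ 0.4854 -0.0677  0.1506] [ 0.5082 -0.0456  0.1742]
capall 224 [ 0.5026 -0.0539  0.1482] [ 0.477  -0.0778  0.125 ] [ 0.5181 -0.036   0.1742]
stud 72 [ 0.5182 -0.2013  0.1308] [ 0.5042 -0.2155  0.1221] [ 0.5292 -0.1904  0.1365]
handle 171 [ 0.5103 -0.1268  0.1396] [ 0.4582 -0.1413  0.1215] [ 0.5547 -0.1173  0.1477]
therm 235 [0.5483 0.2589 0.1753] [0.5282 0.244  0.14  ] [0.5578 0.2746 0.1943]
thermtop 123 [0.5454 0.2592 0.1895] [0.5282 0.2443 0.1807] [0.5578 0.2746 0.1943]
needle 88 [0.5647 0.3319 0.1553] [0.5511 0.3216 0.1325] [0.5743 0.3429 0.1617]
fork 80 [0.5282 0.1862 0.1504] [0.519  0.1759 0.1307] [0.5346 0.1955 0.1628]
top table z 0.001042392437036112
lid 4292 0.1046406028522541 ((0.5058102011680603, -0.13029827177524567), (0.21460112929344177, 0.295043021440506), 8.076404571533203)
rack 1017 0.11273032116312691 ((0.5418572425842285, 0.2605173587799072), (0.23024140298366547, 0.0711921751499176), 75.57504272460938)
knob 38 [ 0.4936 -0.0557  0.1695] [ 0.4839 -0.066   0.1529] [ 0.5044 -0.045   0.1767]
capall 108 [ 0.4929 -0.0557  0.1504] [ 0.4738 -0.0731  0.127 ] [ 0.5159 -0.0371  0.1767]
stud 43 [ 0.5154 -0.2029  0.1315] [ 0.5032 -0.2138  0.1257] [ 0.5291 -0.1919  0.1392]
handle 109 [ 0.5057 -0.1294  0.1409] [ 0.4561 -0.141   0.1268] [ 0.5524 -0.1194  0.1496]
therm 85 [0.5388 0.2539 0.1822] [0.527  0.2409 0.1403] [0.5538 0.2724 0.1974]
thermtop 59 [0.5405 0.257  0.1911] [0.5277 0.2409 0.1827] [0.5538 0.2724 0.1974]
needle 41 [0.5595 0.3314 0.1572] [0.5479 0.3198 0.1475] [0.5699 0.3439 0.1664]
fork 24 [0.5207 0.1833 0.1559] [0.5128 0.1775 0.1404] [0.5303 0.1899 0.1657]
```

```bash
python3 - <<'E'
from h import *
a=np.load('scene0.npz');b=np.load('top0.npz')
A=cv2.resize(a['im'][195:310,290:420],(780,690),interpolation=cv2.INTER_CUBIC)[:580]
B=cv2.resize(b['im'][150:210,125:215],(780,520),interpolation=cv2.INTER_CUBIC)
cv2.imwrite('pics/za.png',A[:,:,::-1]);cv2.imwrite('pics/zb.png',B[:,:,::-1])
for c,z in [('scene',a),('top',b)]:
    P=cloud(c,z['d']).reshape(-1,3)
    # top
    m=(abs(P[:,0]-.541)<.03)&(abs(P[:,1]-.259)<.03)&(P[:,2]>.186); 
    print(c,cv2.minAreaRect(P[m][:,:2].astype(np.float32)),m.sum())
    if c=='scene':
        # visible +x side face etc
        m=(abs(P[:,0]-.541)<.03)&(abs(P[:,1]-.259)<.03)&(P[:,2]>.125)&(P[:,2]<.18)
        q=P[m]; print(np.round(q[np.argsort(q[:,1])][:, :],3)[::6])
E
```

```text
scene ((0.5424918532371521, 0.25925782322883606), (0.029201284050941467, 0.022143762558698654), 69.24478912353516) 102
[[0.545 0.244 0.129]
 [0.548 0.245 0.139]
 [0.549 0.246 0.147]
 [0.548 0.247 0.152]
 [0.551 0.248 0.173]
 [0.55  0.249 0.178]
 [0.551 0.251 0.17 ]
 [0.551 0.252 0.176]
 [0.55  0.253 0.16 ]
 [0.552 0.254 0.15 ]
 [0.552 0.255 0.145]
 [0.551 0.257 0.128]
 [0.552 0.258 0.126]
 [0.554 0.259 0.173]
 [0.554 0.261 0.159]
 [0.553 0.262 0.154]
 [0.554 0.263 0.14 ]
 [0.557 0.264 0.177]
 [0.555 0.266 0.161]
 [0.556 0.267 0.158]
 [0.555 0.268 0.142]
 [0.553 0.269 0.135]
 [0.551 0.27  0.127]
 [0.548 0.272 0.174]
 [0.544 0.273 0.164]]
top ((0.5406052470207214, 0.2579658627510071), (0.029651351273059845, 0.021716227754950523), 67.21553039550781) 53
```

View pics/za.png

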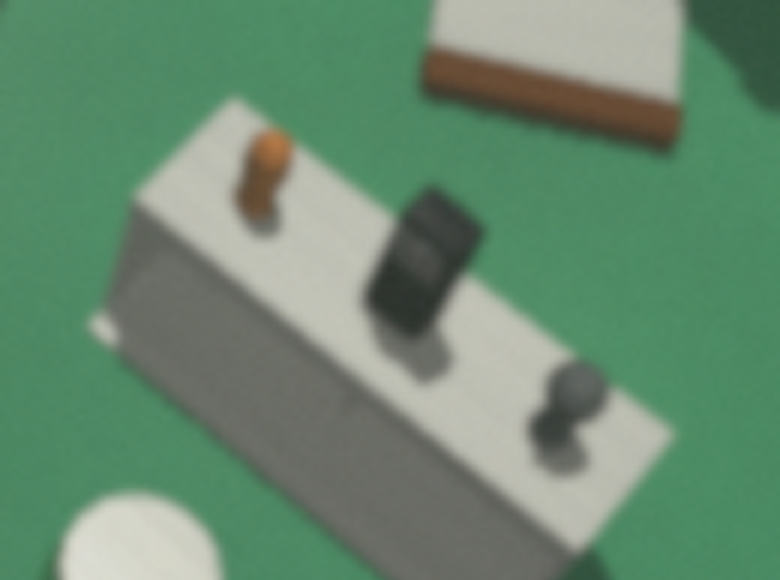

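View pics/zb.png

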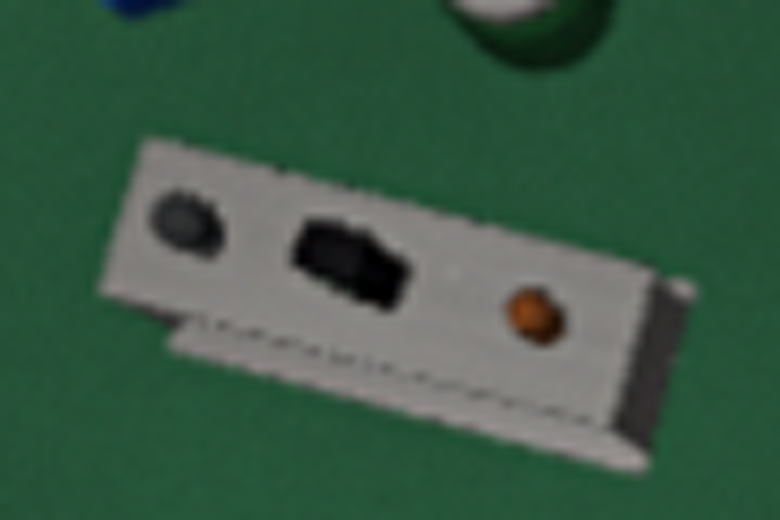

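```bash
python3 -m jog '[[-1,[25,-50,5],[0,0,-5]],[-1,[25,-50,5],[0,0,-5]],[-1,[25,-50,5],[0,0,-5]],[-1,[25,-50,5],[0,0,-5]],[-1,[25,-50,0],[0,0,-5]]]'; python3 -m jog '[[-1,[25,-50,0],[0,0,-5]],[-1,[25,-50,0],[0,0,-5]],[-1,[25,-50,0],[0,0,-5]],[-1,[25,-50,0],[0,0,-5]],[-1,[25,-50,0],[0,0,-5]]]'; python3 -m jog '[[-1,[25,-40,0],[0,0,-5]],[-1,[20,-28,0],[0,0,-5]],[-1,[0,0,0],[0,0,0]],[-1,[0,0,0],[0,0,0]]]'
```

```text
time: 1.62
tool_pos: [0.3258, 0.261, 0.252]
tcp_rot: [1.239, 2.886, 0.003]
wrist_force: [0.4, -0.6, 0.5]
opening: 0.0854
time: 2.25
tool_pos: [0.4505, 0.011, 0.2517]
tcp_rot: [1.834, 2.55, 0.002]
wrist_force: [1.1, 0.8, 0.8]
opening: 0.0854
time: 2.75
tool_pos: [0.4944, -0.0546, 0.2511]
tcp_rot: [-2.044, -2.384, -0.0]
wrist_force: [-0.1, 1.1, -0.3]
opening: 0.0856
```

```bash
python3 -m jog '[[-1,[1,-1.5,-40],[0,0,0]],[-1,[0,0,-30],[0,0,0]],[-1,[0,0,-15],[0,0,0]],[-1,[0,0,-10],[0,0,0]],[-1,[0,0,-8],[0,0,0]]]'; python3 - <<'E'
from h import *
for c in ['scene','top']:
    im,d=env.capture(c); 
    r=(slice(130,230),slice(190,320)) if c=='scene' else (slice(140,240),slice(190,320))
    cv2.imwrite(f'pics/pre_{c}.png',cv2.resize(im[r],(780,600),interpolation=cv2.INTER_CUBIC)[:,:,::-1])
print(env.get_state()['tool_pos'],env.get_state()['wrist_force'])
E
```

```text
time: 3.38
tool_pos: [0.4964, -0.0567, 0.1486]
tcp_rot: [2.045, 2.384, 0.002]
wrist_force: [0.4, 0.9, 0.3]
opening: 0.0854
[ 0.49569513 -0.05684534  0.14812388] [0.20735806 0.67712929 0.24851135]
```

View pics/pre_scene.png

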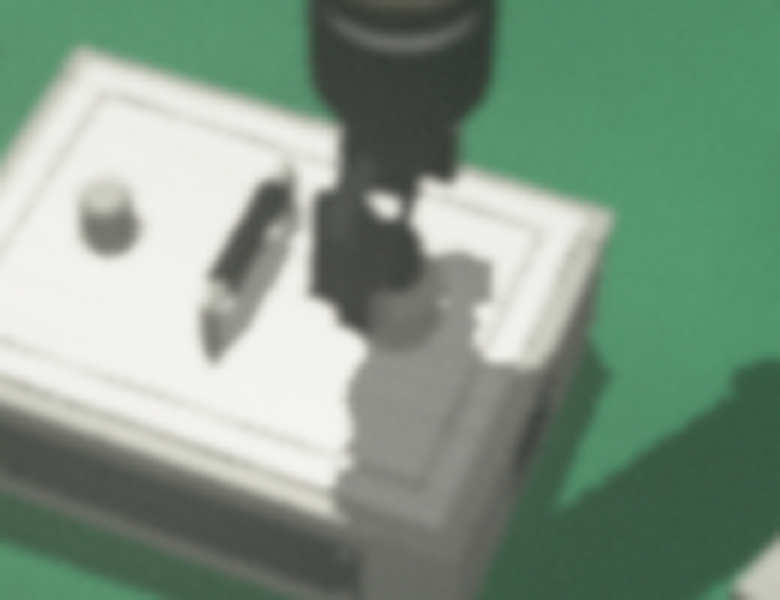

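The fingers straddle the knob, with no contact force. Next I close the gripper.

```bash
python3 -m jog '[[0.2,[0,0,0],[0,0,0]],[0.4,[0,0,0],[0,0,0]],[1,[0,0,0],[0,0,0]],[1,[0,0,0],[0,0,0]],[1,[0,0,0],[0,0,0]]]' 40;  python3 -m jog '[[1,[0,0,0],[0,0,0]],[1,[0,0,0],[0,0,0]],[1,[0,0,0],[0,0,0]]]'
```

```text
time: 4.1
tool_pos: [0.4961, -0.0571, 0.1488]
tcp_rot: [2.046, 2.383, 0.001]
wrist_force: [-0.4, 1.1, 2.3]
opening: 0.0222
time: 4.47
tool_pos: [0.4961, -0.0571, 0.1488]
tcp_rot: [2.046, 2.383, 0.001]
wrist_force: [-2.2, 1.6, 5.2]
opening: 0.0222
```

```bash
python3 -m jog '[[0.2,[0,0,0],[0,0,0]],[0.2,[0,0,0],[0,0,0]],[0.2,[0,0,-2.5],[0,0,0]],[0.2,[0,0,-2],[0,0,0]],[0.2,[0,0,0],[0,0,0]]]';  python3 -m jog '[[1,[0,0,0],[0,0,0]],[1,[0,0,0],[0,0,0]],[1,[0,0,0],[0,0,0]],[1,[0,0,0],[0,0,0]],[1,[0,0,0],[0,0,0]]]'
```

```text
time: 5.1
tool_pos: [0.4955, -0.057, 0.1434]
tcp_rot: [-2.046, -2.383, 0.001]
wrist_force: [0.2, -0.3, -0.6]
opening: 0.0342
time: 5.72
tool_pos: [0.4959, -0.0571, 0.1439]
tcp_rot: [2.046, 2.383, 0.0]
wrist_force: [0.7, 0.3, 0.0]
opening: 0.0224
```

```bash
python3 -m jog '[[1,[0,0,5],[0,0,0]],[1,[0,0,8],[0,0,0]],[1,[0,0,15],[0,0,0]],[1,[0,0,17],[0,0,0]],[1,[0,0,20],[0,0,0]]]'; python3 - <<'E'
from h import *
for c in ['scene','top']:
    im,d=env.capture(c); np.savez(c+'1.npz',im=im,d=d)
    r=(slice(110,210),slice(190,320)) if c=='scene' else (slice(140,240),slice(190,320))
    cv2.imwrite(f'pics/lift_{c}.png',cv2.resize(im[r],(780,600),interpolation=cv2.INTER_CUBIC)[:,:,::-1])
    for q,z in [('cap',.179),('stud',.133),('port',.136)]:
        for e in env.place_of(c,q)[:2]: print(c,q,round(e['conf'],2),np.round(e['location'],1),atz(c,*e['location'],z).round(4))
print(env.get_state()['tool_pos'],env.get_state()['wrist_force'])
E
```

```text
time: 6.35
tool_pos: [0.4958, -0.0571, 0.2102]
tcp_rot: [2.046, 2.383, 0.001]
wrist_force: [0.6, 0.5, -1.2]
opening: 0.0228
scene cap 0.59 [252.6 165.7] [ 0.4954 -0.0664  0.179 ]
scene stud 0.75 [210.4 164.3] [ 0.5188 -0.1907  0.133 ]
scene stud 0.69 [356.5 247.8] [0.556  0.2616 0.133 ]
scene port 0.69 [256.3 177.3] [ 0.4952 -0.0547  0.136 ]
scene port 0.24 [353.2 250.1] [0.5676 0.2568 0.136 ]
top stud 0.96 [293.6 188. ] [ 0.5173 -0.2013  0.133 ]
top port 0.94 [254.1 195. ] [ 0.4909 -0.0591  0.136 ]
top port 0.51 [166.7 185.5] [0.5239 0.2569 0.136 ]
[ 0.49514429 -0.05689917  0.20799052] [-0.72735291  0.77167078 -1.41106141]
```

View pics/lift_scene.png

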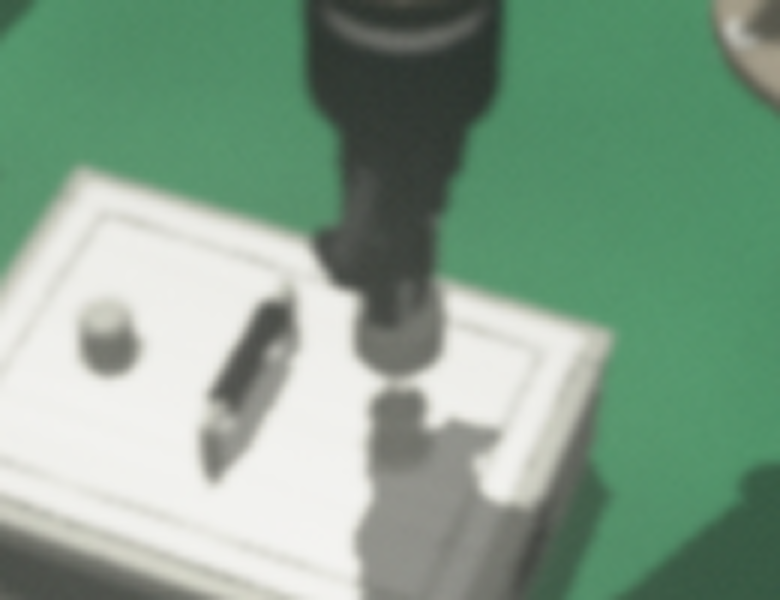

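```bash
python3 -m jog '[[1,[4,-29,0],[0,0,0]],[1,[4,-30,0],[0,0,0]],[1,[4,-30,0],[0,0,0]],[1,[4,-30,0],[0,0,0]],[1,[4.5,-29,0],[0,0,0]]]'; python3 -m jog '[[1,[0,0,-15],[0,0,0]],[1,[0,0,-10],[0,0,0]],[1,[0,0,-8],[0,0,0]],[1,[0,0,0],[0,0,0]]]'; python3 - <<'E'
from h import *
for c in ['scene','top']:
    im,d=env.capture(c); np.savez(c+'2.npz',im=im,d=d)
    r=(slice(120,220),slice(170,300)) if c=='scene' else (slice(140,240),slice(210,340))
    cv2.imwrite(f'pics/stud_{c}.png',cv2.resize(im[r],(780,600),interpolation=cv2.INTER_CUBIC)[:,:,::-1])
    for q,z in [('cap',.145),('stud',.133),('port',.136)]:
        for e in env.place_of(c,q)[:2]: print(c,q,round(e['conf'],2),np.round(e['location'],1),atz(c,*e['location'],z).round(4))
print(env.get_state()['tool_pos'],env.get_state()['wrist_force'])
E
```

```text
time: 7.38
tool_pos: [0.516, -0.2058, 0.208]
tcp_rot: [-2.046, -2.383, 0.001]
wrist_force: [0.8, 0.8, -0.6]
opening: 0.0224
time: 7.88
tool_pos: [0.5159, -0.2035, 0.1748]
tcp_rot: [-2.043, -2.384, 0.0]
wrist_force: [0.2, -0.3, -1.4]
opening: 0.0228
scene cap 0.65 [205.4 160. ] [ 0.5206 -0.2051  0.145 ]
scene cap 0.43 [331.8 230.3] [0.5489 0.1906 0.145 ]
scene stud 0.65 [204.2 161.9] [ 0.5205 -0.2109  0.133 ]
scene port 0.95 [257.9 178. ] [ 0.4951 -0.0497  0.136 ]
top cap 0.67 [149.5 139.6] [0.6923 0.3255 0.145 ]
top stud 0.71 [292.1 187.9] [ 0.5176 -0.1958  0.133 ]
top port 0.6 [253.2 195.5] [ 0.4891 -0.0558  0.136 ]
[ 0.51646733 -0.20515597  0.17617131] [-0.14660928 -0.53895281 -0.08783761]
```

View pics/stud_scene.png

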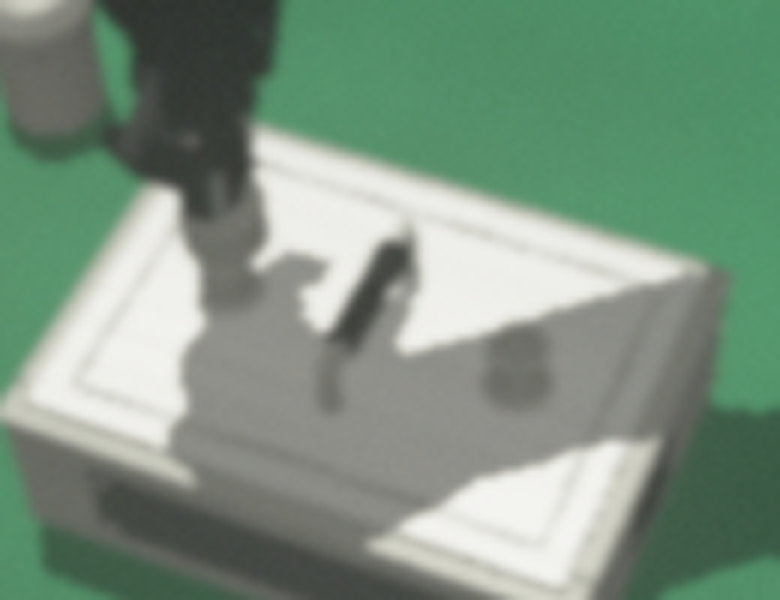

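View pics/stud_top.png

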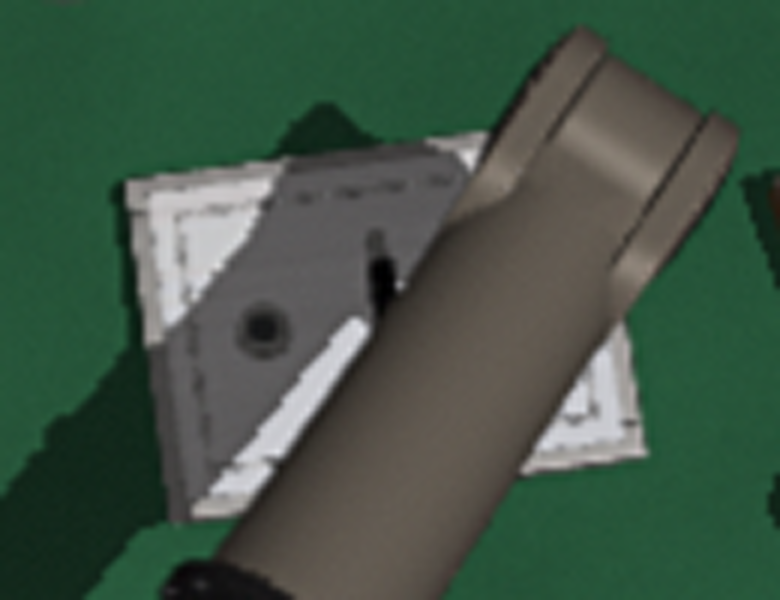

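```bash
python3 -m jog '[[1,[-0.5,0,-6],[0,0,0]],[1,[0,0,-6],[0,0,0]],[1,[0,0,-4],[0,0,0]],[1,[0,0,0],[0,0,0]]]';python3 -m jog '[[1,[0,0,-4],[0,0,0]],[1,[0,0,-4],[0,0,0]],[1,[0,0,0],[0,0,0]]]'
```

```text
time: 8.78
tool_pos: [0.5154, -0.2049, 0.1592]
tcp_rot: [-2.046, -2.383, 0.001]
wrist_force: [0.9, 0.1, -0.7]
opening: 0.0225
time: 9.15
tool_pos: [0.5155, -0.2049, 0.1514]
tcp_rot: [-2.046, -2.383, 0.0]
wrist_force: [0.5, -0.4, -0.9]
opening: 0.0226
```

```bash
python3 -m jog '[[1,[0,0,-4],[0,0,0]],[1,[0,0,-3],[0,0,0]],[1,[0,0,-2],[0,0,0]],[1,[0,0,0],[0,0,0]]]';python3 -m jog '[[1,[0,0,-1],[0,0,0]],[1,[0,0,-1],[0,0,0]],[1,[0,0,0],[0,0,0]]]'
```

```text
time: 9.65
tool_pos: [0.5157, -0.205, 0.1426]
tcp_rot: [-2.046, -2.383, 0.0]
wrist_force: [0.2, -0.7, -0.8]
opening: 0.0222
time: 10.02
tool_pos: [0.5159, -0.2051, 0.1409]
tcp_rot: [2.046, 2.383, 0.0]
wrist_force: [-1.0, -0.7, -0.2]
opening: 0.0227
```

```bash
python3 -m jog '[[1,[0,0,-1],[0,0,0]],[1,[0,0,0],[0,0,0]]]';python3 -m jog '[[0.6,[0,0,0],[0,0,0]],[0.4,[0,0,0],[0,0,0]],[0.2,[0,0,0],[0,0,0]],[-0.2,[0,0,0],[0,0,0]],[-0.2,[0,0,0],[0,0,0]]]'; python3 -m jog '[[-0.3,[0,0,10],[0,0,0]],[-0.5,[0,0,20],[0,0,0]],[-1,[0,0,30],[0,0,0]],[-1,[0,0,35],[0,0,0]]]'
```

```text
time: 10.28
tool_pos: [0.5159, -0.2051, 0.1409]
tcp_rot: [2.046, 2.383, 0.001]
wrist_force: [-2.1, 0.5, 4.6]
opening: 0.022
time: 10.9
tool_pos: [0.5158, -0.205, 0.1397]
tcp_rot: [-2.046, -2.384, 0.0]
wrist_force: [0.8, -0.3, -0.4]
opening: 0.0511
time: 11.4
tool_pos: [0.5155, -0.205, 0.236]
tcp_rot: [-2.047, -2.383, 0.0]
wrist_force: [-0.1, -0.6, 1.0]
opening: 0.0855
```

```bash
python3 -m jog '[[-1,[2,45,4],[0,0,-4]],[-1,[3,50,0],[0,0,-4]],[-1,[3,50,0],[0,0,-4]],[-1,[3,50,0],[0,0,-4]],[-1,[3,50,0],[0,0,-4]]]'; python3 -m jog '[[-1,[3,50,0],[0,0,-4]],[-1,[3,50,0],[0,0,-4]],[-1,[3,50,0],[0,0,-2]],[-1,[3,48,0],[0,0,0]],[-1,[0,20,0],[0,0,0]]]'; python3 -m jog '[[-1,[0,0,0],[0,0,0]]]'; python3 - <<'E'
from h import *
for c in ['scene','top']:
    im,d=env.capture(c); save(im,f'th_{c}.png',1.5); np.savez(c+'3.npz',im=im,d=d)
s=env.get_state();print(s['tool_pos'],s['tcp_rot'],s['wrist_force'])
E
```

```text
time: 12.02
tool_pos: [0.53, 0.0414, 0.2398]
tcp_rot: [2.431, 1.988, 0.002]
wrist_force: [-0.4, 0.2, 0.0]
opening: 0.0854
time: 12.65
tool_pos: [0.541, 0.2622, 0.2388]
tcp_rot: [-2.588, -1.779, -0.001]
wrist_force: [0.1, 0.0, 0.2]
opening: 0.085
time: 12.78
tool_pos: [0.5415, 0.259, 0.2388]
tcp_rot: [2.591, 1.776, -0.001]
wrist_force: [-0.8, -0.3, -0.4]
opening: 0.0852
[0.5424109  0.25503915 0.23924074] [ 2.59489345e+00  1.76727196e+00 -8.54559257e-04] [-0.40677454 -0.80445808  0.48926038]
```

View pics/th_scene.png

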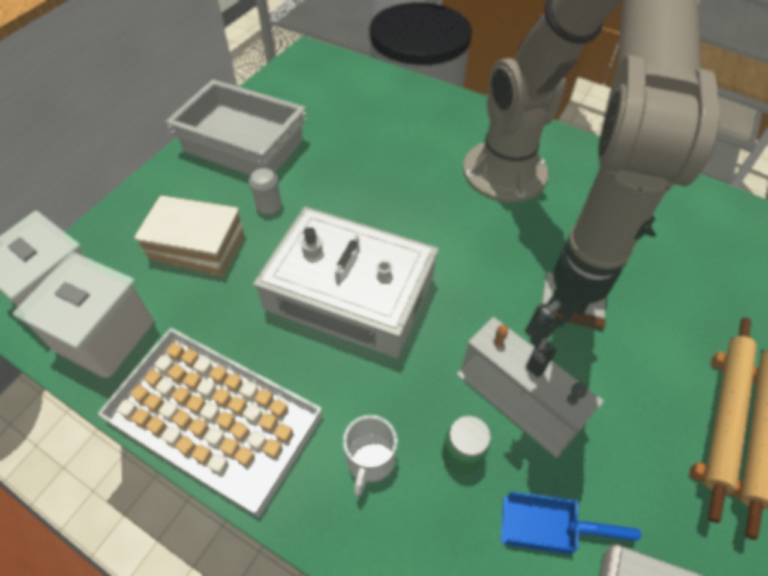

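View pics/th_top.png

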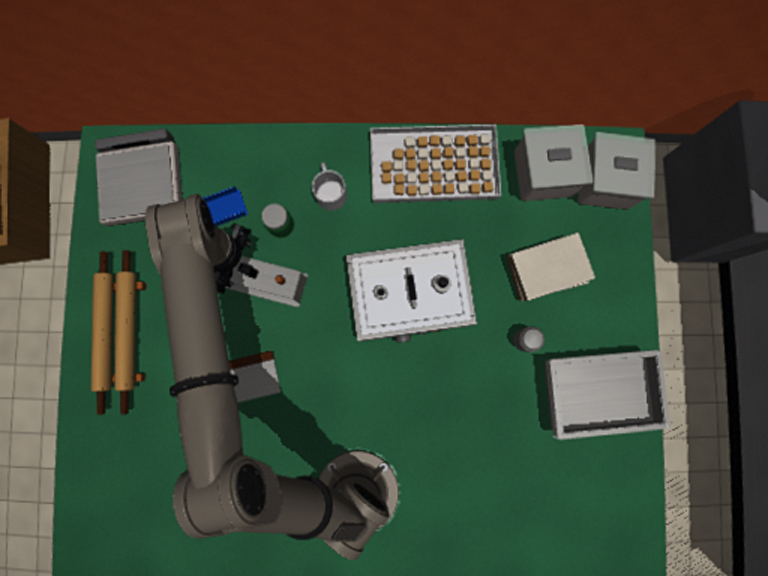

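```bash
python3 - <<'E'
from h import *
s=env.get_state();print(s['tool_pos'],s['joint_vel'].max() if hasattr(s['joint_vel'],'max') else s['joint_vel'])
for c in ['scene','top']:
    z=np.load(c+'3.npz'); P=cloud(c,z['d']).reshape(-1,3)
    m=(abs(P[:,0]-.495)<.022)&(abs(P[:,1]+.056)<.022)&(P[:,2]>.128)&(P[:,2]<.143); q=P[m]
    print(c,m.sum(),q.mean(0).round(4),q.min(0).round(4),q.max(0).round(4),cv2.minEnclosingCircle(q[:,:2].astype(np.float32)))
    m=(abs(P[:,0]-.516)<.03)&(abs(P[:,1]+.205)<.03)&(P[:,2]>.15); q=P[m]
    print('capknob',m.sum(),q.mean(0).round(4),q.min(0).round(4),q.max(0).round(4))
    m=(P[:,0]>.36)&(P[:,0]<.66)&(P[:,1]>-.32)&(P[:,1]<.05)&(P[:,2]>.095)&(P[:,2]<.115)
    print('lid',cv2.minAreaRect(P[m][:,:2].astype(np.float32)))
    for qn,zz in [('port',.136),('stem_mark',.082),('cap',.111)]:
        for e in env.place_of(c,qn)[:2]: print(c,qn,round(e['conf'],2),np.round(e['location'],1),atz(c,*e['location'],zz).round(4))
    u,v=proj(c,[.4952,-.0562,.136]).round().astype(int); print(u,v)
    cr=z['im'][v-25:v+25,u-32:u+33]
    cv2.imwrite(f'pics/port_{c}.png',cv2.resize(cr,(780,600),interpolation=cv2.INTER_CUBIC)[:,:,::-1])
E
```

```text
[0.5424109  0.25503915 0.23924074] 0.014885587709538189
scene 62 [ 0.4964 -0.0571  0.1341] [ 0.4827 -0.0711  0.1283] [ 0.5101 -0.0429  0.1382] ((0.49633488059043884, -0.05759144946932793), 0.01477855909615755)
capknob 74 [ 0.5177 -0.2003  0.1631] [ 0.5038 -0.2128  0.1515] [ 0.527  -0.1904  0.1703]
lid ((0.5055859684944153, -0.13117210566997528), (0.21801131963729858, 0.29412078857421875), 8.272953987121582)
scene port 0.79 [257.3 179. ] [ 0.4989 -0.0494  0.136 ]
scene stem_mark 0.53 [350.9 252.9] [0.5469 0.2556 0.082 ]
256 177
top 30 [ 0.4959 -0.057   0.1359] [ 0.4831 -0.0695  0.1316] [ 0.5095 -0.0443  0.1407] ((0.4953719675540924, -0.055683434009552), 0.014528719708323479)
capknob 38 [ 0.5147 -0.2033  0.165 ] [ 0.5038 -0.2142  0.1524] [ 0.5274 -0.1926  0.1728]
lid ((0.5055050849914551, -0.13025455176830292), (0.2143840193748474, 0.2951841652393341), 8.135015487670898)
top port 0.84 [256.2 197.7] [ 0.4812 -0.0666  0.136 ]
top cap 0.66 [222.2 130.7] [0.7362 0.0622 0.111 ]
top cap 0.57 [291.5 188.9] [ 0.517  -0.1957  0.111 ]
253 194
```

```bash
python3 -c "
import cv2,numpy as np
a=cv2.imread('pics/port_scene.png');b=cv2.imread('pics/port_top.png')
cv2.imwrite('pics/ports.png',np.hstack([cv2.resize(a[100:500,190:590],(400,400)),cv2.resize(b[100:500,190:590],(400,400))]))"
```

```text
(no output)
```

View pics/ports.png

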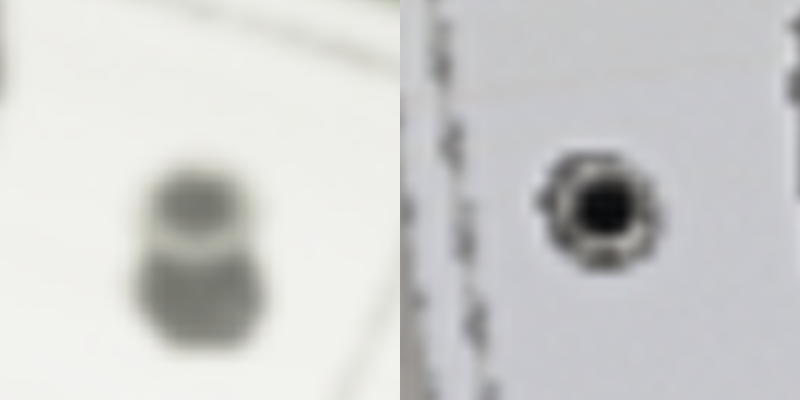

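The pictures show the neck open at top (380,291) and the cap on the stud at (442,283). The gripper is above the thermometer.

```bash
python3 -m jog '[[-1,[0,0,0],[0,0,0]],[-1,[0,0,0],[0,0,0]]]'; for i in 1 2 3; do python3 -c "
from h import *
env.capture('top');s=env.get_state();print(s['time'],s['tool_pos'])"; done
```

```text
time: 13.42
tool_pos: [0.5418, 0.2579, 0.2388]
tcp_rot: [-2.594, -1.773, 0.0]
wrist_force: [-0.2, 0.2, -0.7]
opening: 0.0855
13.475 [0.54173667 0.25795521 0.23875222]
13.525 [0.54175503 0.25802353 0.23878645]
13.575 [0.54175263 0.25798137 0.23875328]
```

```bash
python3 -m jog '[[-1,[0,0.5,-25],[0,0,0]],[-1,[0,0,-25],[0,0,0]],[-1,[0,0,-20],[0,0,0]],[-1,[0,0,-20],[0,0,0]],[-1,[0,0,-16],[0,0,0]]]'; python3 -m jog '[[-1,[0,0,0],[0,0,0]],[-1,[0,0,0],[0,0,0]]]'; python3 - <<'E'
from h import *
for c,r in [('scene',(slice(190,290),slice(290,420))),('top',(slice(130,230),slice(110,240)))]:
    im,d=env.capture(c); cv2.imwrite(f'pics/g_{c}.png',cv2.resize(im[r],(780,600),interpolation=cv2.INTER_CUBIC)[:,:,::-1])
E
```

```text
time: 14.2
tool_pos: [0.5415, 0.2585, 0.1319]
tcp_rot: [-2.593, -1.773, 0.001]
wrist_force: [-0.3, -0.3, -0.1]
opening: 0.0854
time: 14.45
tool_pos: [0.5424, 0.2586, 0.1335]
tcp_rot: [2.593, 1.773, 0.002]
wrist_force: [-0.7, 0.1, 1.2]
opening: 0.0857
```

View pics/g_scene.png

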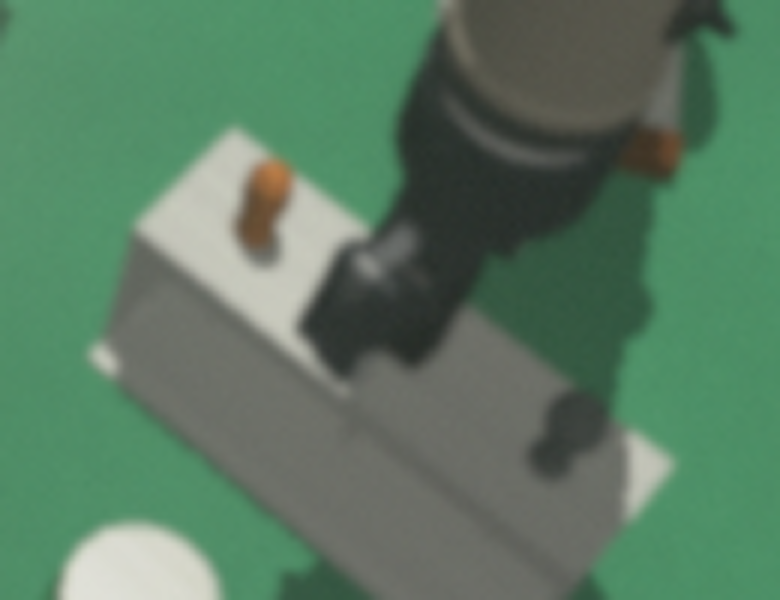

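The fingers straddle the handle between fork and needle. Now I close.

```bash
python3 -m jog '[[0.2,[0,0,0],[0,0,0]],[0.4,[0,0,0],[0,0,0]],[1,[0,0,0],[0,0,0]],[1,[0,0,0],[0,0,0]],[1,[0,0,0],[0,0,0]]]' 50;  python3 -m jog '[[1,[0,0,0],[0,0,0]],[1,[0,0,0],[0,0,0]]]'
```

```text
time: 15.18
tool_pos: [0.5419, 0.2585, 0.133]
tcp_rot: [2.594, 1.773, 0.0]
wrist_force: [0.0, 0.2, 0.9]
opening: 0.0215
time: 15.42
tool_pos: [0.5419, 0.2585, 0.133]
tcp_rot: [2.594, 1.773, 0.0]
wrist_force: [-0.5, 0.1, 1.5]
opening: 0.0213
```

```bash
python3 -m jog '[[1,[0,0,5],[0,0,0]],[1,[0,0,10],[0,0,0]],[1,[0,0,20],[0,0,0]],[1,[0,0,25],[0,0,0]],[1,[0,0,25],[0,0,0]]]';  python3 -m jog '[[1,[0,0,30],[0,0,0]],[1,[0,0,30],[0,0,0]],[1,[0,0,25],[0,0,0]],[1,[0,0,10],[0,0,0]],[1,[0,0,0],[0,0,0]]]'; python3 -m jog '[[1,[0,0,0],[0,0,0]]]'; python3 - <<'E'
from h import *
for c,r in [('scene',(slice(150,275),slice(290,440))),('top',(slice(110,235),slice(90,240)))]:
    im,d=env.capture(c); np.savez(c+'4.npz',im=im,d=d); cv2.imwrite(f'pics/l_{c}.png',cv2.resize(im[r],(720,600),interpolation=cv2.INTER_CUBIC)[:,:,::-1])
E
```

```text
time: 16.05
tool_pos: [0.5418, 0.2583, 0.2191]
tcp_rot: [2.594, 1.772, 0.001]
wrist_force: [0.3, -0.4, -0.9]
opening: 0.0216
time: 16.68
tool_pos: [0.542, 0.2583, 0.3132]
tcp_rot: [2.594, 1.772, 0.002]
wrist_force: [-0.2, 0.4, -0.8]
opening: 0.0212
time: 16.8
tool_pos: [0.5411, 0.2584, 0.3115]
tcp_rot: [-2.593, -1.772, 0.004]
wrist_force: [0.3, 0.6, -0.9]
opening: 0.0211
```

View pics/l_scene.png

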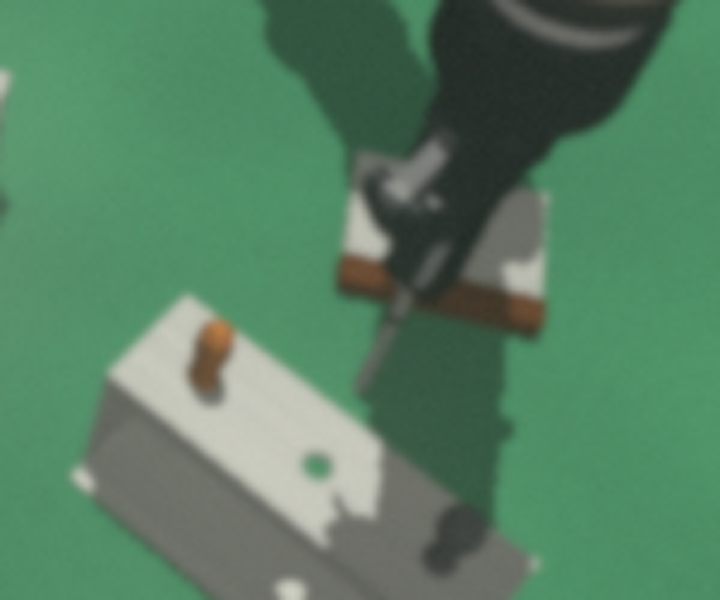

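View pics/l_top.png

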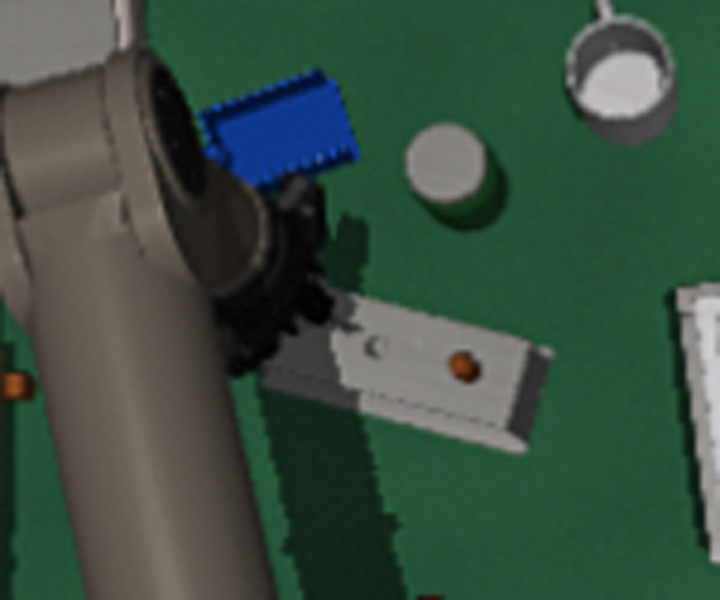

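```bash
python3 -m jog '[[1,[-2,-20,0],[0,0,0]],[1,[-6,-40,0],[0,0,0]],[1,[-6,-45,0],[0,0,0]],[1,[-7,-45,0],[0,0,0]],[1,[-7,-45,0],[0,0,0]]]';  python3 -m jog '[[1,[-7,-45,0],[0,0,0]],[1,[-6,-40,0],[0,0,0]],[1,[-4,-25,0],[0,0,0]],[1,[-1,-10,0],[0,0,0]],[1,[0,0,0],[0,0,0]]]'; python3 -m jog '[[1,[0,0,0],[0,0,0]],[1,[0,0,0],[0,0,0]]]'; python3 - <<'E'
from h import *
for c,r in [('scene',(slice(100,225),slice(180,330))),('top',(slice(120,245),slice(170,320)))]:
    im,d=env.capture(c); np.savez(c+'5.npz',im=im,d=d); cv2.imwrite(f'pics/p_{c}.png',cv2.resize(im[r],(720,600),interpolation=cv2.INTER_CUBIC)[:,:,::-1])
    for q in ['stem_tip','stem_mark','thermometer','port']:
        for e in env.place_of(c,q)[:2]: print(c,q,round(e['conf'],2),np.round(e['location'],1))
p=env.get_state()['tool_pos']; print(p)
for c in ['scene','top']:
    print(c,'pred tip',proj(c,p-[0,0,.121]).round(1),'mark',proj(c,p-[0,0,.051]).round(1),'origin',proj(c,p-[0,0,.021]).round(1),'port',proj(c,[.4957,-.0567,.136]).round(1))
E
```

```text
time: 17.52
tool_pos: [0.5127, 0.06, 0.3127]
tcp_rot: [2.595, 1.77, -0.001]
wrist_force: [0.4, 0.3, -1.1]
opening: 0.0213
time: 18.15
tool_pos: [0.4954, -0.0572, 0.3127]
tcp_rot: [-2.595, -1.77, -0.0]
wrist_force: [0.1, 0.0, -0.6]
opening: 0.0215
time: 18.4
tool_pos: [0.496, -0.0551, 0.3126]
tcp_rot: [-2.591, -1.776, 0.0]
wrist_force: [-0.3, 1.1, 0.2]
opening: 0.0214
scene stem_tip 0.68 [257.5 163.4]
scene stem_tip 0.29 [180.6 133.2]
scene stem_mark 0.65 [345.3 260. ]
scene thermometer 0.7 [257.  138.7]
scene thermometer 0.42 [231.7 197.1]
scene port 0.64 [255.8 163. ]
scene port 0.63 [254.2 177.4]
top port 0.58 [254.1 195.1]
[ 0.49580057 -0.05653879  0.31283763]
scene pred tip [255.8 164.2] mark [256. 146.] origin [256.1 137.5] port [255.6 177.1]
top pred tip [253.2 191.6] mark [253.  188.9] origin [252.9 187.6] port [253.4 193.7]
```

View pics/p_scene.png

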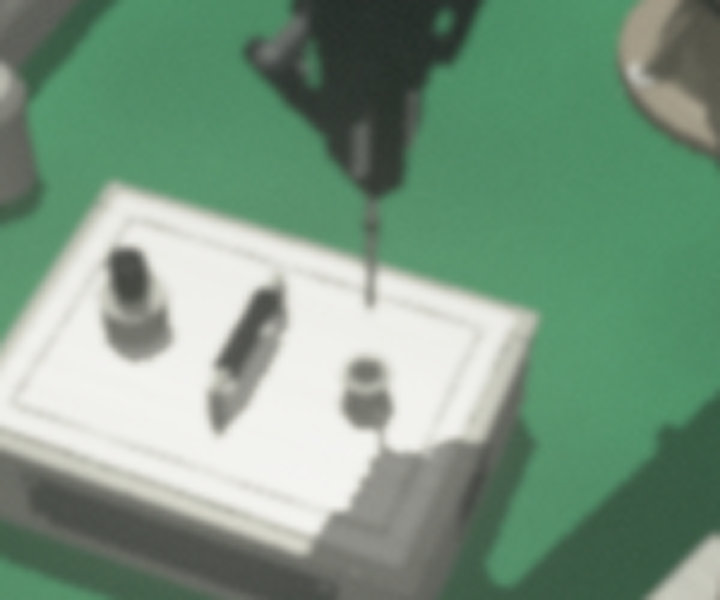

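View pics/p_top.png

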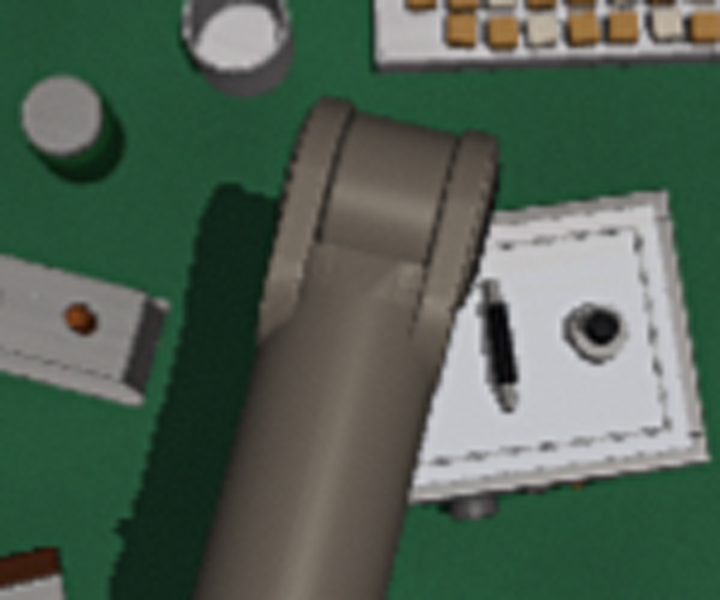

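```bash
python3 - <<'E'
from h import *
z=np.load('scene5.npz'); im=z['im']
cr=im[138:188,225:290]; cv2.imwrite('pics/pp.png',cv2.resize(cr,None,fx=12,fy=12,interpolation=cv2.INTER_CUBIC)[:,:,::-1])
g=cv2.cvtColor(im,cv2.COLOR_RGB2GRAY).astype(float)
for v in list(range(143,165))+list(range(171,184)):
    seg=g[v,248:268]; print(v,seg.astype(int))
J=lambda X,e:(proj('scene',np.array(X)+e)-proj('scene',X))/.001
X=[.4957,-.0567,.136]; print(J(X,[.001,0,0]),J(X,[0,.001,0]),J(X,[0,0,.001]),'px/m')
E
```

```text
143 [124 123 124 123 123 123 122 117 111 111 113 119 122 123 124 123 124 124
 122 123]
144 [124 124 124 124 124 123 121 118 113 110 113 119 122 125 124 123 124 123
 124 123]
145 [125 123 124 125 125 123 121 115 109 107 109 116 123 125 124 123 123 125
 124 123]
146 [124 124 124 124 125 124 119 111 101  99 103 113 122 125 125 126 124 125
 124 125]
147 [124 123 124 125 125 125 121 110  98  92 100 113 122 126 125 125 125 125
 125 123]
148 [124 124 124 125 125 124 122 115 106 101 105 115 123 124 126 126 126 125
 126 124]
149 [125 126 126 126 126 125 125 120 112 107 112 118 123 125 126 125 126 127
 125 124]
150 [133 129 128 127 126 128 125 121 116 113 115 122 125 126 127 128 128 127
 128 126]
151 [155 148 141 135 131 129 127 122 116 115 118 124 126 127 128 129 128 128
 127 126]
152 [188 179 167 156 149 142 134 125 117 114 120 125 129 128 127 128 129 128
 129 128]
153 [217 208 198 187 179 167 154 140 127 118 124 128 129 130 128 128 128 128
 129 128]
154 [231 228 223 217 209 197 183 163 140 126 132 141 139 133 133 130 129 128
 128 129]
155 [237 235 233 232 228 222 212 190 157 138 151 165 163
[... 1337 characters left out ...]
77 [240 238 231 215 182 145 124 117 118 118 131 160 191 218 232 239 240 240
 240 240]
178 [241 238 229 211 182 153 132 122 121 124 137 162 189 216 232 239 240 240
 240 240]
179 [241 239 229 211 187 170 154 143 140 145 159 174 194 220 235 240 241 240
 240 241]
180 [241 240 232 213 186 178 173 166 166 169 173 175 191 220 236 240 241 241
 240 241]
181 [240 239 229 203 164 157 162 165 167 163 156 153 172 213 233 240 241 241
 241 241]
182 [239 236 223 187 144 130 134 138 140 135 130 126 148 195 228 239 241 241
 241 241]
183 [239 232 215 174 136 120 117 120 121 119 116 120 136 180 223 238 241 241
 241 241]
[-183.50710108  250.39769945] [316.18985608 147.10708429] [   2.77803688 -222.51359106] px/m
```

View pics/pp.png

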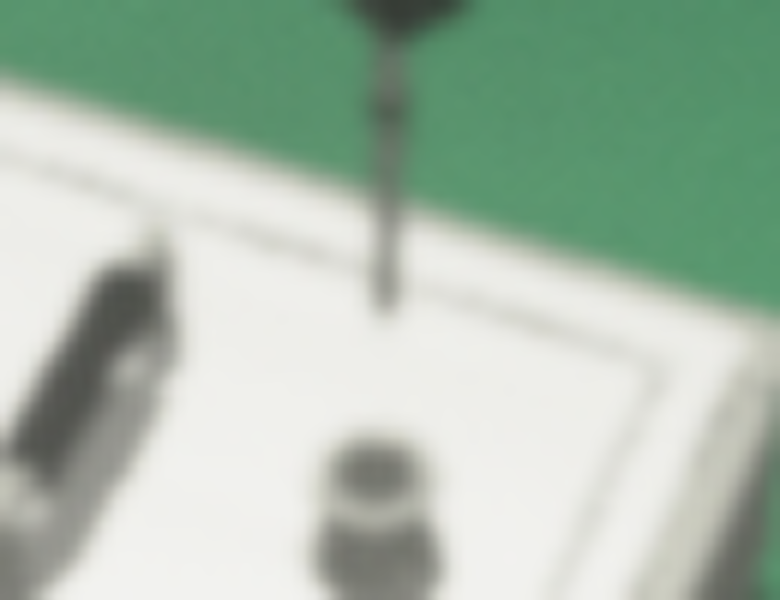

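```bash
python3 - <<'E'
from h import *
p=np.array([.5415,.2584,.3125])
for c in ['scene','top']:
    print(c,*[ (n,proj(c,p-[0,0,h]).round(2)) for n,h in [('tip',.121),('mark',.051),('mid',.09),('orig',.021)]])
    print('hole pred',proj(c,[.541,.260,.112]).round(2), proj(c,[.5415,.2584,.112]).round(2))
b=np.load('top4.npz')['im'][160:195,145:190]; a=np.load('scene4.npz')['im'][205:260,340:390]
A=cv2.resize(a,None,fx=10,fy=10,interpolation=cv2.INTER_CUBIC);B=cv2.resize(b,None,fx=14,fy=14,interpolation=cv2.INTER_CUBIC)
cv2.imwrite('pics/a4.png',A[:,:,::-1]);cv2.imwrite('pics/b4.png',B[:,:,::-1])
g=cv2.cvtColor(np.load('scene4.npz')['im'],cv2.COLOR_RGB2GRAY)
for v in range(208,234): print(v,g[v,360:382])
E
```

```text
scene ('tip', array([363.46, 230.95])) ('mark', array([371.57, 215.15])) ('mid', array([366.92, 224.23])) ('orig', array([375.4 , 207.65]))
hole pred [356.11 246.59] [355.44 246.46]
top ('tip', array([162.67, 178.19])) ('mark', array([157.38, 174.71])) ('mid', array([160.4, 176.7])) ('orig', array([154.93, 173.1 ]))
hole pred [167.6  181.85] [168.03 181.72]
208 [81 72 72 74 74 78 79 80 79 74 68 63 60 57 52 58 70 80 82 72 57 48]
209 [79 66 64 65 68 68 71 73 72 69 64 64 65 68 62 62 69 75 71 57 51 45]
210 [84 72 66 64 63 62 63 65 64 63 62 62 69 74 74 67 60 60 55 49 46 45]
211 [95 86 77 73 72 71 67 65 62 61 59 63 73 83 85 76 61 51 48 47 47 49]
212 [107 102  94  92  91  88  82  74  71  65  65  68  77  88  90  81  63  54
  48  49  48  51]
213 [115 112 111 108 109 106 101  93  86  78  70  73  84  92  90  78  64  57
  53  54  51  56]
214 [117 115 117 115 116 115 114 108  99  84  74  78  87  92  87  76  69  63
  62  59  59  59]
215 [118 118 117 118 117 118 116 112  99  85  74  76  84  88  80  73  71  70
  69  67  66  64]
216 [120 118 118 118 117 116 116 109  98  82  73  72  76  75  75  73  73
[... 937 characters left out ...]
6  76  76  77  76
  75  76  76  76]
227 [121 122 120 118 111 103  98  91  84  79  77  76  77  74  75  76  75  75
  76  76  76  77]
228 [120 121 119 115 106  99  96  87  79  76  76  77  76  76  78  76  77  76
  76  76  75  76]
229 [122 122 118 112 104  99  92  86  79  76  76  76  77  77  77  78  76  76
  76  75  76  75]
230 [121 123 119 112 102  94  88  82  78  78  77  77  77  77  77  77  76  76
  77  76  75  77]
231 [123 123 121 111 101  90  84  79  78  77  78  78  77  78  77  76  77  75
  75  77  75  77]
232 [126 123 120 113 101  88  82  80  77  78  78  77  77  79  77  77  78  76
  77  76  76  76]
233 [134 125 122 117 109  97  86  81  81  78  78  77  77  77  76  78  78  79
  78  77  77  76]
```

View pics/b4.png

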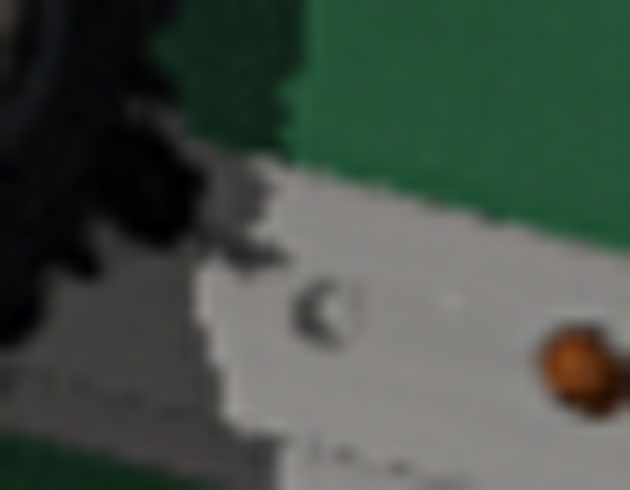

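View pics/a4.png

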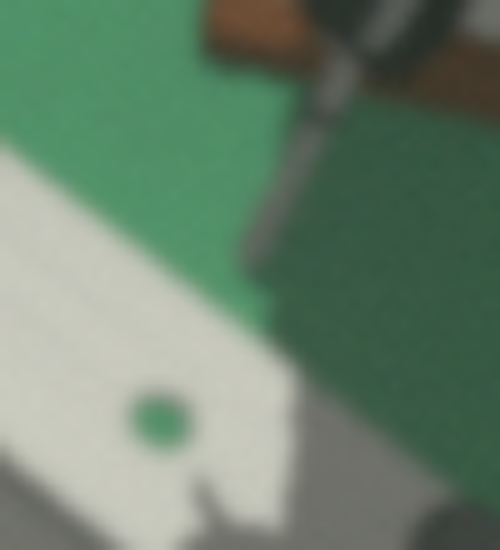

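The thermometer hangs upright: in the scene view the tip is at about (257,163) and the neck's mouth at (256,177). The arm was still swaying during that picture, so I'll measure again once it has settled.

```bash
python3 -m jog '[[1,[0,0,-35],[0,0,0]],[1,[0,0,0],[0,0,0]],[1,[0,0,0],[0,0,0]],[1,[0,0,0],[0,0,0]],[1,[0,0,0],[0,0,0]]]'; cat > m.py <<'E'
from h import *
import sys
env.capture('top')
p0=env.get_state()['tool_pos']; im,d=env.capture('scene'); p1=env.get_state()['tool_pos']; print(p0,p1)
g=cv2.cvtColor(im,cv2.COLOR_RGB2GRAY).astype(float)
p=(p0+p1)/2
for n,h in [('tip',.121),('stem-20',.101),('stem-35',.086),('mark',.051)]: print(n,proj('scene',p-[0,0,h]).round(2))
print('port',proj('scene',[.4957,-.0567,.136]).round(2))
for v in range(int(proj('scene',p-[0,0,.03])[1])-2,186): print(v,g[v,248:268].astype(int))
cv2.imwrite('pics/%s.png'%sys.argv[1],cv2.resize(im[138:188,225:290],None,fx=12,fy=12,interpolation=cv2.INTER_CUBIC)[:,:,::-1])
E
python3 m.py m1
```

```text
time: 19.52
tool_pos: [0.4964, -0.0567, 0.2788]
tcp_rot: [2.593, 1.772, 0.002]
wrist_force: [-0.0, 0.9, -0.4]
opening: 0.0214
[ 0.496221   -0.05664458  0.27851526] [ 0.49609594 -0.05660048  0.2783399 ]
tip [255.59 172.4 ]
stem-20 [255.64 167.72]
stem-35 [255.69 164.1 ]
mark [255.8  155.29]
port [255.59 177.12]
147 [124 123 121 117 105  93  79  70  64  62  62  62  64  73  86 105 119 123
 125 124]
148 [123 124 125 122 116 105  89  73  65  64  66  67  75  87 100 113 121 124
 124 123]
149 [125 124 125 125 122 116 104  87  74  70  72  83  93 106 115 122 126 125
 125 125]
150 [132 129 127 126 125 123 116 104  89  85  92 104 113 119 124 127 127 127
 126 125]
151 [155 148 140 133 130 127 123 114 103 103 111 120 123 125 126 127 128 127
 127 126]
152 [189 178 166 156 148 138 129 119 112 112 119 125 127 127 127 127 127 128
 128 127]
153 [216 208 197 188 177 165 147 127 114 114 121 128 128 127 128 127 127 128
 126 127]
154 [231 227 222 217 208 193 170 140 118 117 131 138 138 134 130 129 127 128
 128 127]
155 [237 235 233 231 227 220 199 160 122 121 147 163 162 154 148 140 135 132
 129 128]
156 [
[... 1904 characters left out ...]
239]
178 [241 238 229 211 181 152 130 121 116 119 134 160 188 216 232 239 240 240
 240 240]
179 [241 239 229 210 186 169 153 139 129 129 148 169 194 220 235 240 240 240
 240 240]
180 [241 239 232 212 186 179 172 161 145 139 151 169 189 220 236 240 240 241
 240 241]
181 [240 239 230 202 166 156 161 161 148 134 135 144 170 213 233 240 241 241
 241 240]
182 [239 236 222 187 144 130 133 134 129 122 120 124 147 194 228 238 241 241
 241 241]
183 [239 232 215 175 135 119 117 119 119 117 116 117 135 180 223 238 241 241
 241 241]
184 [239 232 212 170 132 117 114 114 116 117 118 118 132 171 218 237 241 241
 241 241]
185 [240 236 218 175 136 119 116 116 116 119 122 126 135 169 218 237 241 241
 241 241]
```

View pics/m1.png

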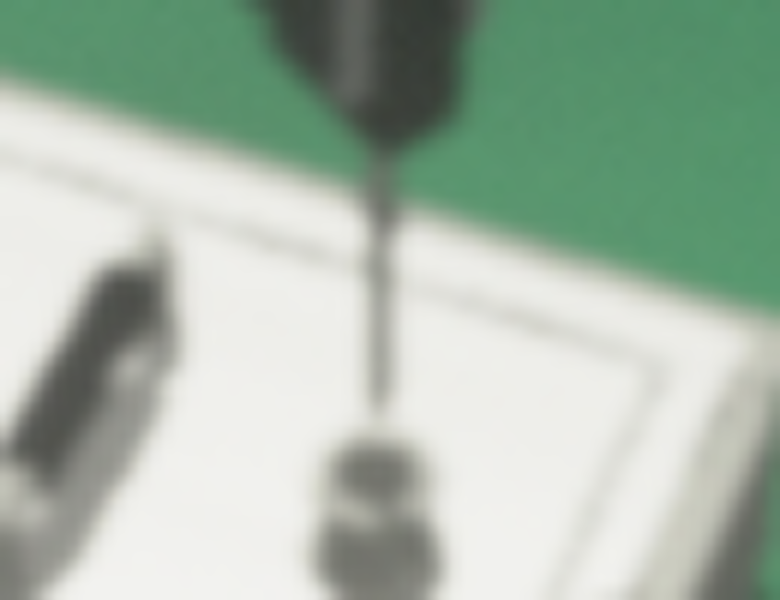

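The stem is about 0.3 px right of the bore centre, roughly 0.8 mm. I'll nudge it, lower it into the mouth, and check again.

```bash
python3 -m jog '[[1,[0,-0.8,0],[0,0,0]],[1,[0,0,-5],[0,0,0]],[1,[0,0,-10],[0,0,0]],[1,[0,0,-10],[0,0,0]],[1,[0,0,0],[0,0,0]]]';python3 -m jog '[[1,[0,0,0],[0,0,0]],[1,[0,0,0],[0,0,0]],[1,[0,0,0],[0,0,0]]]'; python3 m.py m2 | head -8
python3 - <<'E'
from h import *
g=cv2.cvtColor(env.capture('scene')[0],cv2.COLOR_RGB2GRAY).astype(int)
for v in range(160,183): print(v,g[v,248:265])
E
```

```text
time: 20.25
tool_pos: [0.4948, -0.0571, 0.2514]
tcp_rot: [-2.592, -1.772, 0.004]
wrist_force: [-1.5, 0.5, -0.2]
opening: 0.0214
time: 20.62
tool_pos: [0.496, -0.0574, 0.2531]
tcp_rot: [2.593, 1.772, 0.001]
wrist_force: [-0.0, -1.0, -0.2]
opening: 0.0217
[ 0.49595811 -0.0573797   0.25305943] [ 0.49591304 -0.05737156  0.25299843]
tip [255.32 177.96]
stem-20 [255.37 173.47]
stem-35 [255.41 170.  ]
mark [255.51 161.57]
port [255.59 177.12]
154 [231 228 221 208 179 140 101  76  68  67  67  68  78  87 102 118 125 128
 127 127]
160 [236 234 231 228 225 219 196 157 139 169 213 229 234 235 236 236 236]
161 [238 238 238 236 234 227 205 157 133 161 205 223 227 229 231 233 233]
162 [239 239 239 238 237 232 214 163 139 175 215 225 225 224 224 224 223]
163 [239 238 238 239 238 234 220 177 155 193 226 233 232 229 226 221 219]
164 [237 238 238 238 238 235 222 187 166 205 231 237 237 235 234 231 229]
165 [238 238 238 237 237 234 222 186 169 207 231 238 239 238 238 237 236]
166 [238 238 238 238 238 234 222 187 169 206 231 237 238 239 238 238 238]
167 [238 238 238 238 237 234 222 187 169 205 230 237 23
[... 428 characters left out ...]
6 188 220 231 236 238 238 238 238]
174 [240 240 239 236 228 214 185 155 142 166 197 217 228 235 238 239 239]
175 [240 240 237 228 213 182 154 132 125 140 162 190 216 230 238 239 239]
176 [240 239 234 220 189 154 128 118 115 121 138 169 201 223 235 239 240]
177 [240 239 231 215 181 145 121 115 114 116 130 159 190 217 232 238 240]
178 [241 239 229 211 181 152 129 120 115 117 132 158 188 216 232 239 240]
179 [241 239 229 211 187 170 152 136 126 123 135 158 189 219 234 240 240]
180 [241 240 231 212 186 178 165 148 133 125 129 146 181 219 236 240 241]
181 [240 239 230 202 164 152 147 135 127 121 122 132 167 213 233 240 241]
182 [239 236 223 186 145 126 121 120 117 116 115 121 147 195 228 239 241]
```

View pics/m2.png

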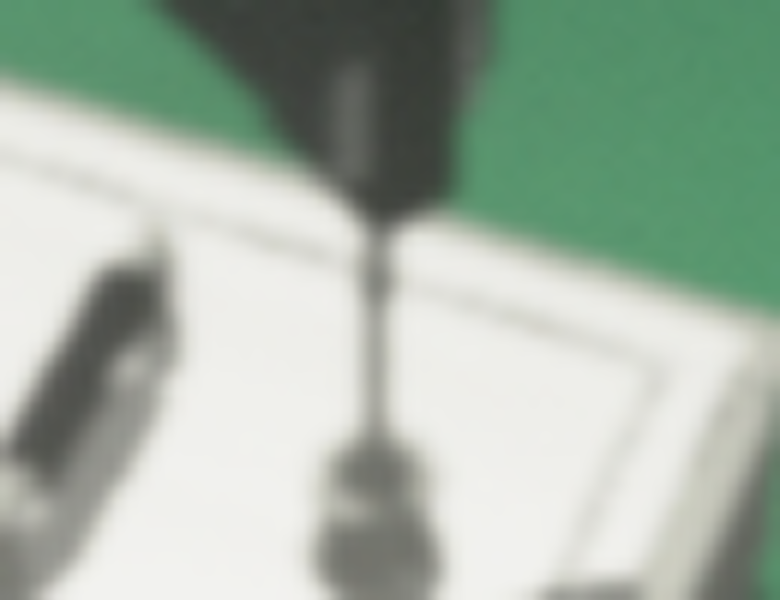

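```bash
python3 -m jog '[[1,[0,0,-6],[0,0,0]],[1,[0,0,-10],[0,0,0]],[1,[0,0,-10],[0,0,0]],[1,[0,0,-6],[0,0,0]],[1,[0,0,0],[0,0,0]]]';python3 -m jog '[[1,[0,0,0],[0,0,0]],[1,[0,0,0],[0,0,0]],[1,[0,0,0],[0,0,0]]]'; python3 m.py m3 | head -6
python3 - <<'E'
from h import *
g=cv2.cvtColor(env.capture('scene')[0],cv2.COLOR_RGB2GRAY).astype(int)
for v in range(158,183): print(v,g[v,248:265])
E
```

```text
time: 21.4
tool_pos: [0.4953, -0.0573, 0.2201]
tcp_rot: [-2.593, -1.772, 0.002]
wrist_force: [0.0, -0.6, -0.8]
opening: 0.0215
time: 21.78
tool_pos: [0.496, -0.0574, 0.2211]
tcp_rot: [2.593, 1.772, 0.001]
wrist_force: [-0.9, -0.5, -1.7]
opening: 0.0212
[ 0.49593674 -0.05736775  0.22102136] [ 0.49589189 -0.05737276  0.2209733 ]
tip [255.25 184.85]
stem-20 [255.3  180.59]
stem-35 [255.33 177.3 ]
mark [255.43 169.3 ]
port [255.59 177.12]
158 [158 124  96  83  84  97  99  91  76  68  67  66  70  87 130 178 204]
159 [213 184 146 109  93  98 100  90  75  69  66  67  70  93 142 200 223]
160 [232 223 199 157 124 107 100  88  76  69  67  68  71  99 154 210 229]
161 [238 236 228 209 170 130 100  82  71  68  68  68  76 108 162 211 228]
162 [239 238 237 229 211 164 114  82  71  69  72  77  95 130 173 206 220]
163 [238 238 238 236 228 200 147 101  78  76  90 114 146 179 203 213 216]
164 [238 238 238 238 235 222 187 137 101 110 142 175 205 223 228 229 227]
165 [238 238 238 237 236 231 214 168 135 159 201 223 232 235 237 236 236]
166 [238 238 238 238 237 234 220 182 159 192 225 235 238 238 238 238 
[... 488 characters left out ...]
6 188 219 231 236 238 238 238 239]
174 [240 240 239 236 228 214 186 153 142 165 197 217 228 235 238 239 239]
175 [240 240 237 228 213 183 153 132 125 139 162 190 216 230 238 239 239]
176 [240 239 234 220 190 154 128 117 116 120 136 167 199 223 234 239 239]
177 [240 239 231 215 181 144 120 114 113 114 125 151 181 214 231 238 240]
178 [241 239 229 210 179 146 122 114 111 114 121 140 169 209 231 239 240]
179 [241 239 229 209 175 147 125 116 113 114 119 136 168 214 234 240 240]
180 [241 240 232 207 164 137 123 117 117 118 120 133 171 217 236 240 241]
181 [240 239 230 199 152 126 119 118 118 117 120 129 164 213 233 240 241]
182 [239 236 223 185 142 118 114 116 116 114 115 120 145 193 228 238 241]
```

View pics/m3.png

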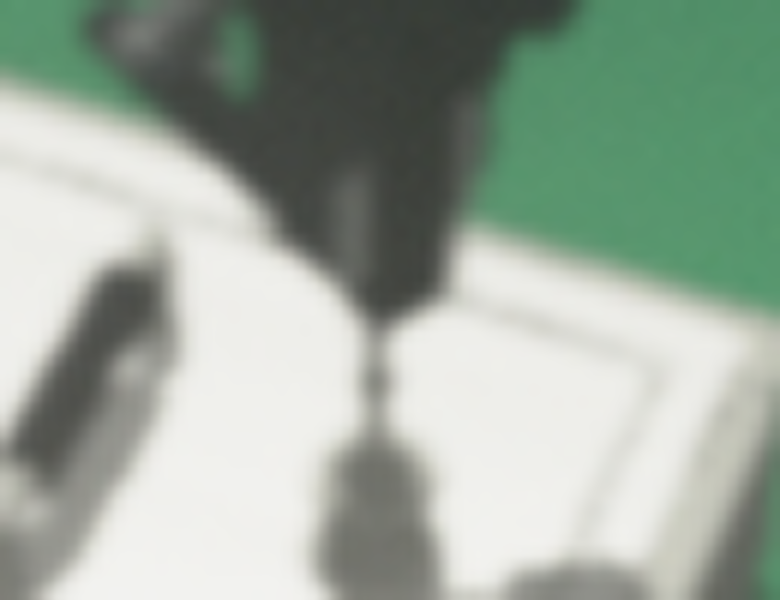

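The ring is at (255.9,169.5), against a bore centre of (255.9,177.1). The calibrated prediction agrees within 0.2 px, so I do the last 34 mm slowly.

```bash
python3 -m jog '[[1,[0,0,-5],[0,0,0]],[1,[0,0,-9],[0,0,0]],[1,[0,0,-9],[0,0,0]],[1,[0,0,-7],[0,0,0]],[1,[0,0,-4],[0,0,0]]]';python3 -m jog '[[1,[0,0,0],[0,0,0]],[1,[0,0,0],[0,0,0]],[1,[0,0,0],[0,0,0]],[1,[0,0,0],[0,0,0]],[1,[0,0,0],[0,0,0]]]'; python3 m.py m4 | head -6
python3 - <<'E'
from h import *
im=env.capture('scene')[0]; save(im,'fin.png')
g=cv2.cvtColor(im,cv2.COLOR_RGB2GRAY).astype(int)
for v in range(168,184): print(v,g[v,248:265])
s=env.get_state(); print(s['tool_pos'],s['tcp_rot'],s['wrist_force'],s['time'])
E
```

```text
time: 22.55
tool_pos: [0.4955, -0.0573, 0.1861]
tcp_rot: [-2.593, -1.772, 0.001]
wrist_force: [-0.1, -0.1, -1.3]
opening: 0.0215
time: 23.18
tool_pos: [0.4959, -0.0573, 0.1869]
tcp_rot: [2.594, 1.773, 0.0]
wrist_force: [0.2, 0.1, -0.8]
opening: 0.0215
[ 0.49583007 -0.05733743  0.18687011] [ 0.49580389 -0.05734337  0.1868569 ]
tip [255.19 191.81]
stem-20 [255.24 187.77]
stem-35 [255.28 184.65]
mark [255.36 177.09]
port [255.59 177.12]
168 [229 209 167 127 107 103 101  91  76  70  70  68  75 116 179 221 235]
169 [237 229 214 182 149 121 100  87  75  71  69  71  80 128 192 227 235]
170 [239 238 233 223 195 145 103  82  72  71  70  77 100 150 206 230 237]
171 [239 240 239 235 220 178 129  90  74  74  86 111 148 190 222 234 237]
172 [240 240 240 238 232 213 169 122  92  92 124 164 203 225 233 237 238]
173 [240 240 240 239 235 222 192 146 116 125 164 204 226 235 238 238 239]
174 [240 240 239 236 228 213 181 147 126 143 175 207 224 234 238 239 239]
175 [241 240 237 228 212 181 152 129 122 132 157 181 208 227 236 239 239]
176 [240 239 234 220 187 151 122 110 111 117 126 141 173 214 233 239 240]
177 [240 239 230 209 169 132 108  99 100 105 109 121 151 199 229 239 240]
178 [241 239 227 194 151 122 108  99  99 104 110 122 150 200 229 239 240]
179 [241 239 227 192 146 122 113 109 108 111 115 127 162 213 234 240 240]
180 [241 240 231 202 154 125 118 115 116 116 119 133 170 217 236 240 241]
181 [240 239 229 198 149 123 117 117 117 118 119 128 163 212 233 240 241]
182 [240 235 223 185 141 119 114 115 115 115 114 119 146 194 227 238 240]
183 [239 232 215 174 134 116 113 113 114 114 112 115 132 173 216 233 238]
[ 0.49579638 -0.05733346  0.18682506] [2.59363218e+00 1.77267933e+00 8.01836339e-05] [-0.49362202  0.35449197 -1.55449143] 23.325
```

View pics/m4.png

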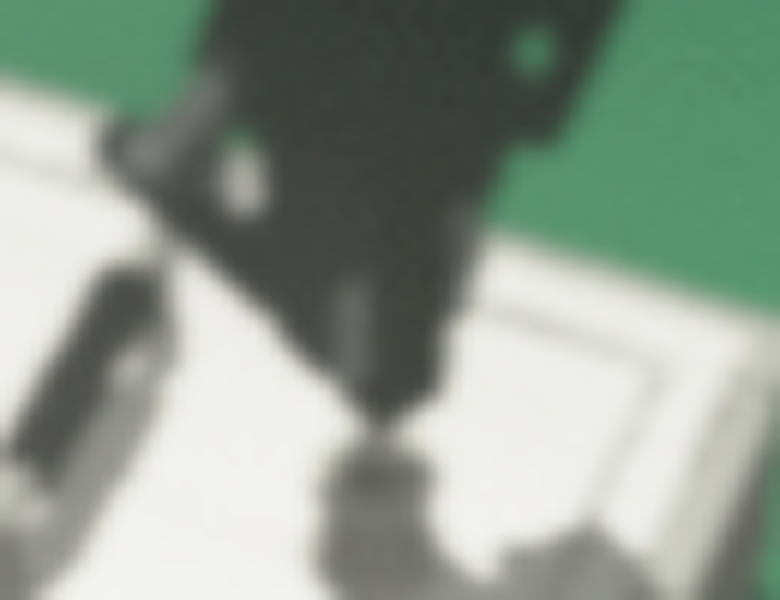

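View pics/fin.png

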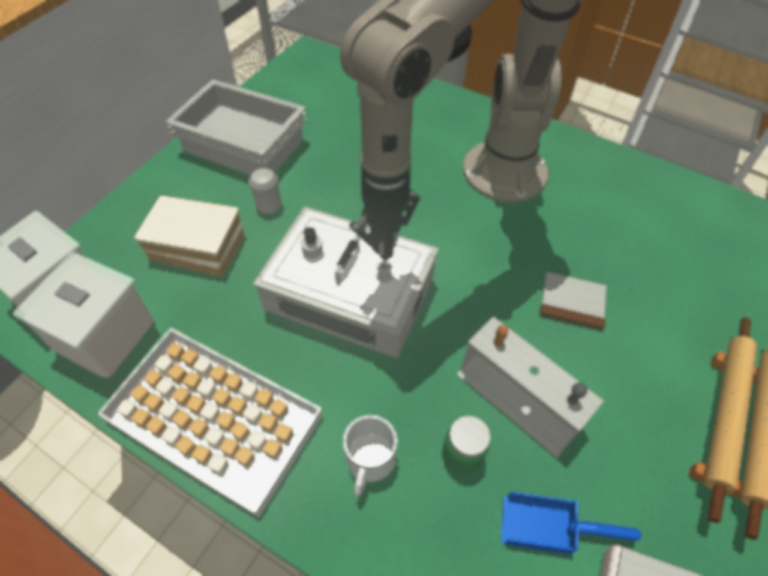

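```bash
python3 - <<'E'
from h import *
print(env.sign_off()); s=env.get_state(); print(s['time'],s['tool_pos'],s['wrist_force'],s['opening'])
E
```

```text
the job is handed in; nothing more can be done
None
the job is handed in; nothing more can be done
```

The job is handed in: the cap is parked on the stud, and the arm is holding the thermometer upright in the open neck with its ring mark level with the rim. It took about 23.3 s of the 59 s allowed.

- **Cap:** I had to grip the knob twice. The first grip was too high and pressed on the knob's top edge, so I reopened, went 5 mm lower and gripped again before lifting. Pictures afterwards show it on the stud.
- **Centring and depth:** With the arm at rest, the ring mark was within about 0.3 px (1 mm) of the centre of the neck's mouth. The gripper's height puts the ring within about 0.2 mm of the 136 mm rim.
- **Contact:** The wrist force stayed within about 2 N while lowering, which is about the level read in free air, so there was no sign of touching the warmer.
- **Everything else:** In the last scene picture, everything in view stands where it was, and the other two rack tools are still in their holes.

**Weaker checks:**
- At the end the arm blocked the top camera, so the last centring check rests on the scene camera and the arm's own position.
- An earlier picture showed the stem about 2 mm off because the arm was still swaying; the settled pictures replaced it.
- The network's port positions were off by up to about 15 mm, so I used depth measurements instead.

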